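Stand the toppled heater canister back up and flip the contact arm onto it

ROBOT

A 6-joint arm with a two-finger parallel gripper is mounted at the origin on the work surface. World frame = base frame: x ahead of the robot, y to its left, z up, the work surface at z = 0. Lengths are in mm, angles in rad, forces in N, time in s.
With the tool pointing down it reaches from about 350 to 775 mm from the base axis. Payload 7.3 kg.
Tool frame: the origin (TCP) lies on the centre line of the jaws, within the pads' length; the fingertips stand 14 mm ahead of it and the grasp point (between the pads) lies 5 mm behind it; z points along the fingers, y is the line along which they close (so a half turn about z gives the same grasp; the last joint's range is limited). The gripper opens to 92 mm and grips with 3 to 60 N. Pads are 19 mm wide; open, the fingers measure 130 mm over their backs; the gripper's body (75 mm by 190 mm) begins 47 mm behind the grasp point.
Start: joints at [1.105, 0.342, 1.524, -0, 1.275, -0.146], TCP at [165.033, 498.405, 240.741] pointing down, gripper open.
Joint ranges: [-2.53, 2.53], [-0.77, 2.02], [0.04, 2.7], [-1, 4.14], [0.28, 2.66], [-3.11, 3.11]. Speed limits (rad/s): [2.57, 2.57, 3.14, 3.14, 3.14, 3.14].

INTERFACE

Orientations are given as [roll, pitch, yaw] about the fixed x, y, z axes, in that order (R = Rz(yaw) Ry(pitch) Rx(roll)).
In Python, from plant import get_obs, capture, bot, spot_in, trace, pinpoint gives the robot as it stands.
- The arm moves only by the tool play_rows, never from a script. Its argument "rows" is a list of rows, each a list of 2 entries, a list of its own where there are three numbers: the shift along the world's x, y, z in units of 3 cm (1.0 is 3 cm), then the turn, a rotation vector about the world's x, y, z in units of 8 degrees (1.0 is 8 degrees). A call has 1 to 12 rows; each row shifts and turns the commanded pose from where the row before left it; what a row does not reach is not made up. A row lasts 1/8 s, in which the tool goes at most 62.5 mm and 10.7 degrees, less where a joint would pass 70% of its speed; a pose out of reach is approached as far as the arm can. A call with a number of a shift or a turn outside -1 to 1 is refused whole. A call with a gripper value outside its range is refused whole. "hand" is the opening, from -1 (shut) to 1 (fully open), set as the call begins (left out, the last holds). The fingers move at their own pace and stop on an object; the grip force is fixed at half the most. Time passes only in rows, so rows that do not move let the fingers close. It gives the time, the measured TCP pose, the force, the opening and the grip force at its end, in the units of the state.
- get_obs(): the state, without advancing time (a new reading comes with each control period).
- capture(name): name is "side" or "top"; returns a dict with "frame" (480x640x3 uint8, red, green, blue), "fov_y" (degrees; the focal length in pixels is half the picture's height over the tangent of half this angle, whatever the lens; pixels are square), "cx", "cy" (the principal point, pixels), "rvec" (rotation vector, rad) and "tvec" (3), from world to camera coordinates, as OpenCV has them. Camera axes: x right, y down, z forward; pixel columns grow to the right and rows downward; lengths in mm; the calibration is good to about 2 mm. A picture is of the moment at which its call begins. There is no depth.
- bot.close_job(): hands the job in; it is judged then, once.
Trained networks look in the newest picture that a camera, given by its name, has taken for a name from the list of things; names that differ only in an ending like _2 or _b are one class to them, and where a whole thing is asked for, a point or a joint stands for the part that bears it (a point fixed in the world has none). Each returns a list of dicts, best first, with "p" (0 to 1); they miss things now and then, are a little off and sometimes report something else, mostly with a low value. They report only what shows in the picture. A call takes as long as a camera call. They do not tell look-alikes from the thing itself.
- spot_in(query, camera): "at" ([row, column] in pixels, amid what is visible of it).
- trace(query, camera): "mask" (480x640 bool, what is visible of it) and "at" ([row, column] in pixels, amid what is visible of it).
- pinpoint(query, camera): "at" ([row, column] in pixels: a listed point, or the origin of a listed thing).
The state is a dict: "time": time; "joint_positions": joint angles; "dq": joint speeds; "tau": joint torques, N m; "tool_pos": TCP position; "tcp_rot": TCP orientation; "contact_force": force on the tool from outside, world axes, zero at the start; "moment": the same for the moment, N m; "grip_width": finger opening in mm; "finger_force": force on a finger pad.
Only numpy, scipy, OpenCV 4.12 (cv2) and the standard library are available. Lean on these libraries where they do the work, as an engineer would, in place of code of your own. Each camera call takes 0.05 s, during which the arm holds its last target. There are 200 camera calls.

TASK

The heater canister in the test stand has toppled over and leans on the two rest pegs: push it back upright in its nest with the fingertips. Then push the contact arm, which stands open, over and down, so that its copper pad rests on the brass button on top of the canister. Only push: lift and carry nothing, leave everything else where it is, and finish clear of it all.

Things in the scene. Friction and masses are not known exactly. Their poses are not given: they have to be found in the camera images.
- test_stand: Grey steel test stand, fixed. Origin: on the table under the nest's centre; z up. Its y axis runs along it from the hinge tower (y = -100 mm) through the nest (0) to the rest pegs (+86 mm). The canister leans to +y: push it to -y; push the arm to +y. Base plate 130 x 245 x 12 mm (y -130 to +115). Tower 46 mm wide in x, y -113 to -87, 150 mm high.
- nest (a point): Centre of the nest, on top of the base plate (12 mm above the table), where the centre of the canister's underside belongs. Axes as the stand's. The nest is a low round rim on the plate, 5 mm high, inner radius 53 mm.
- rests (a point): Midway between the tips of the two rest pegs: rubber-tipped, 12 mm thick, at stand x = -24 and +24 mm, y = +86 mm; the tips are 51 mm above the table.
- canister: Toppled canister: steel cylinder, 92 mm diameter, 100 mm high, 0.5 to 0.9 kg, loose. Origin: centre of its underside; z runs along it to the lid. At the start it leans 50 degrees to the stand's +y, its lowest edge at stand y = +46 mm, height 12 mm. Below about 42 degrees it tips upright by itself and rocks a little. Upright, its +y side is at stand y = +46 mm, its lid 112 mm high.
- button_top (a point): Centre of the top of the brass button on the canister's lid (button 30 mm diameter, 8 mm high; top 108 mm above the underside). At the start the canister's lower side ends at stand y = +123 mm, 76 mm above the table, overhanging the rest pegs: push there, above the pegs. Its highest point is then 147 mm above the table.
- contact_arm (a joint): Angle of the contact arm about its hinge, rad: 0 = level (closed on the button of an upright canister), pi/2 = straight up, 1.95 = leaning back fully open. Starts at 1.72 to 1.95. Light (0.15 kg), with slight friction and damping: it stays about upright where left, but below about 1.0 rad it sinks shut softly by itself in some 2 s.
- flip_hinge (a point): Hinge axis of the contact arm (axis along the stand's x): stand y = -100 mm, 138 mm above the table. Axes as the test stand's.
- flip_end (a point): Free end of the contact arm, 128 mm from the hinge along the arm's centre line. The arm is an aluminium bar 24 mm wide and 12 mm thick with a black plastic end grip 36 mm long, 30 mm wide and 16 mm thick. Closed, the arm points along the stand's +y.
- flip_pad (a point): Centre of the contact face of the copper pad (32 mm diameter) under the arm: 100 mm from the hinge along the arm and 18 mm below its centre line.
- spare_canister: Bystander: a second canister of the same kind, standing upright on the table beyond the stand. Origin: centre of its underside.
- ring_heater: Bystander: C-shaped steel ring heater, 104 mm outside diameter, 12 mm thick, lying on the table on the robot's side of the stand. Origin: its centre, on the table.
- ring_heater_2: Bystander: larger C-shaped ring heater, 124 mm outside diameter, 14 mm thick, lying on the table to the left. Origin: its centre, on the table.
- sleeve: Bystander: steel tube standing on end on the robot's side of the stand, 40 mm diameter, 55 mm high. Origin: centre of its underside.
- terminal_block: Bystander: white ceramic block 30 x 45 x 30 mm with two brass posts 12 mm high, just beyond the stand. Origin: centre of its underside.
- screwdriver: Bystander: screwdriver lying on the right of the table.
- wrench: Bystander: wrench lying on the left of the table.
Not all that is in view belongs to the job. Leave any black look-alike of the canister alone.

How it is judged:
By the outcome, as a careful person would: the job done as asked, in the order asked, and still so for the second after the job is handed in, with the robot touching nothing.
It also fails if it takes over 51 s, if anything falls off the work surface, if the arm or the gripper's body presses on something with over 40 N, if the wrist force passes 120 N, or if a joint passes its speed limit or range.

## Working session

There is one attempt and no reset: what is moved stays moved. The work goes in short steps, Python scripts to look and compute and a tool call to move; the robot and the scene stay as the last step left them, time stands still between calls to the robot, and variables do not carry over. Pictures are saved under pics/ and viewed, at most 10 in all, crops included, and the job is handed in when it is done.

Besides the shell and the picture viewer there is one more tool, called in YAML: its name, and indented under it one key for each argument. play_rows: Moves the arm, as the interface text tells. Shifts and turns lie within -1 to 1; 1 stands for 3 cm of shift or 8 degrees of turn. Its arguments: {"type":"object","properties":{"rows":{"type":"array"},"hand":{"type":"number"}},"required":["rows"]}

```bash
mkdir -p pics
cat > h.py <<'E'
import numpy as np, cv2
from plant import get_obs, capture, bot, spot_in, trace, pinpoint
def P(c):
    f=240/np.tan(np.radians(c["fov_y"])/2)
    K=np.array([[f,0,c["cx"]],[0,f,c["cy"]],[0,0,1.]])
    R=cv2.Rodrigues(np.array(c["rvec"],float))[0]; t=np.array(c["tvec"],float)
    return K@np.c_[R,t]
def tri(Pa,a,Pb,b): # a,b = row,col
    X=cv2.triangulatePoints(Pa,Pb,np.array(a[::-1],float).reshape(2,1),np.array(b[::-1],float).reshape(2,1))[:,0]
    return X[:3]/X[3]
def proj(Pm,X):
    q=Pm@np.append(X,1); return q[:2]/q[2]
E
python3 - <<'E'
from h import *
C={n:capture(n) for n in("side","top")}
M={n:P(c) for n,c in C.items()}
for n in C: cv2.imwrite(f"pics/{n}0.png",C[n]["frame"][...,::-1])
for q in ["test_stand","nest","rests","canister","button_top","flip_hinge","flip_end","flip_pad","spare_canister","terminal_block","sleeve"]:
    r={n:pinpoint(q,n) for n in C}
    for n in r: print(q,n,[(np.round(x["at"]).tolist(),round(x["p"],2)) for x in r[n][:3]])
    if r["side"] and r["top"]: print("   ",tri(M["side"],r["side"][0]["at"],M["top"],r["top"][0]["at"]).round(1))
for n in M:
    R=cv2.Rodrigues(np.array(C[n]["rvec"]))[0]; print(n,C[n]["fov_y"],(-R.T@C[n]["tvec"]).round())
E
```

```text
test_stand side [([281.0, 309.0], 0.94)]
test_stand top [([246.0, 313.0], 0.81), ([278.0, 282.0], 0.67)]
    [557.8  22.9 -16.8]
nest side [([271.0, 310.0], 0.6), ([216.0, 239.0], 0.29)]
nest top [([247.0, 316.0], 0.67)]
    [551.9  14.1  23.6]
rests side [([243.0, 301.0], 0.87)]
rests top [([236.0, 288.0], 0.66), ([169.0, 281.0], 0.57), ([258.0, 345.0], 0.54)]
    [586.7  92.2  55.9]
canister side [([299.0, 410.0], 0.95), ([234.0, 204.0], 0.92), ([268.0, 394.0], 0.89)]
canister top [([190.0, 366.0], 0.9), ([216.0, 405.0], 0.76), ([239.0, 311.0], 0.75)]
    [ 743.9 -153.7  -74.3]
button_top side [([261.0, 434.0], 0.85), ([312.0, 373.0], 0.73), ([246.0, 235.0], 0.68)]
button_top top [([249.0, 396.0], 0.96), ([233.0, 283.0], 0.86), ([158.0, 388.0], 0.86)]
    [ 584.7 -259.2  191.8]
flip_hinge side [([253.0, 322.0], 0.76)]
flip_hinge top [([256.0, 347.0], 0.88)]
    [517.5 -73.9 142.1]
flip_end side [([215.0, 325.0], 0.79), ([308.0, 259.0], 0.26)]
flip_end top [([260.0, 360.0], 0.73), ([248.0, 313.0], 0.72), ([233.0, 280.0], 0.37)]
    [ 501.3 -101.5  267.1]
flip_pad side [([277.0, 310.0], 0.73), ([221.0, 321.0], 0.57)]
flip_pad top [([214.0, 324.0], 0.57), ([256.0, 350.0], 0.48)]
    [624.7  16.3 -29.7]
spare_canister side [([232.0, 346.0], 0.94)]
spare_canister top [([168.0, 280.0], 0.73)]
    [793.3 118.7  -9.9]
terminal_block side [([267.0, 346.0], 0.77)]
terminal_block top [([210.0, 324.0], 0.65)]
    [662.3 -12.2  -3.3]
sleeve side [([274.0, 259.0], 0.56)]
sleeve top [([278.0, 284.0], 0.53)]
    [463.4 111.5   2.9]
side 44.498767556229524 [-243. -908.  937.]
top 42.41738211914518 [ 458.  -19. 1851.]
```

View pics/side0.png

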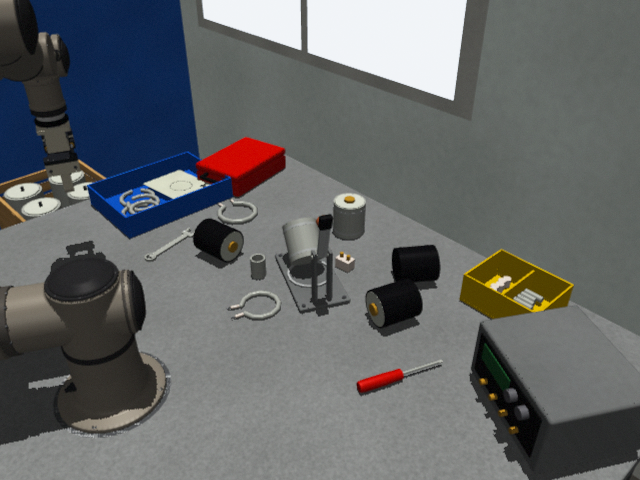

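View pics/top0.png

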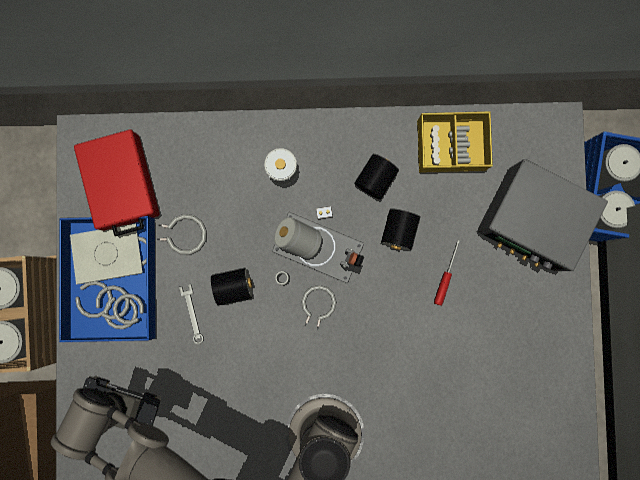

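The canister for the job is the light grey one in the stand: side (row 245, col 300), top (240, 300). It leans over the pegs, with the tower at top (258, 352). The three black cylinders at top (286, 232), (177, 376) and (230, 400) are look-alikes, and the white one at top (165, 281) is the spare. Next I'll fit the stand pose and check it with an overlay.

```bash
cat > fit.py <<'E'
from h import *
from scipy.optimize import least_squares
C={n:capture(n) for n in("side","top")}; M={n:P(c) for n,c in C.items()}
T=lambda p,X:np.array([p[0]+np.cos(p[2])*X[0]-np.sin(p[2])*X[1],p[1]+np.sin(p[2])*X[0]+np.cos(p[2])*X[1],X[2]])
KP={"test_stand":(0,0,0),"nest":(0,0,12),"rests":(0,86,51),"flip_hinge":(0,-100,138)}
p0=np.array([552,17,-.394])
obs=[]
for q,X in KP.items():
    for n in C:
        r=[x for x in pinpoint(q,n) if np.linalg.norm(np.array(x["at"])[::-1]-proj(M[n],T(p0,X)))<12]
        if r: obs.append((q,n,X,np.array(r[0]["at"])[::-1]))
f=lambda p:np.concatenate([proj(M[n],T(p,X))-a for q,n,X,a in obs])
s=least_squares(f,p0,loss="soft_l1",x_scale=[10,10,.1]); p=s.x
if __name__=="__main__":
    print(p.round(3),np.degrees(p[2]).round(1)); print([(q,n,(proj(M[n],T(p,X))-a).round(1).tolist()) for q,n,X,a in obs])
    out=[]
    for n,(r,c) in {"side":(195,250),"top":(190,260)}.items():
        k=5 if n=="top" else 4
        w,h=(110,110) if n=="top" else (110,120)
        im=cv2.resize(C[n]["frame"][r:r+h,c:c+w,::-1],None,fx=5,fy=5,interpolation=cv2.INTER_CUBIC); k=5
        def poly(pts,col):
            q=np.array([(proj(M[n],T(p,X))-[c,r]+.5)*k for X in pts]).astype(int); cv2.polylines(im,[q],True,col,1)
        poly([(-65,-130,12),(65,-130,12),(65,115,12),(-65,115,12)],(0,0,255))
        poly([(-23,-113,150),(23,-113,150),(23,-87,150),(-23,-87,150)],(0,255,0))
        a=np.linspace(0,6.28,40); poly([(53*np.cos(t),53*np.sin(t),17) for t in a],(255,0,255))
        th=np.radians(50);A=np.array([0,np.sin(th),np.cos(th)]);N=np.array([0,-np.cos(th),np.sin(th)])
        L=np.array([0,46,12])+100*A+46*N
        poly([L+46*(np.cos(t)*N+np.sin(t)*np.array([1,0,0])) for t in a],(255,255,0))
        for ph in (1.72,1.95): poly([(0,-100,138),(0,-100+128*np.cos(ph),138+128*np.sin(ph))],(0,255,255))
        im=cv2.resize(im,(400,int(im.shape[0]*400/im.shape[1])));out.append(cv2.copyMakeBorder(im,0,450-im.shape[0],0,0,0))
    cv2.imwrite("pics/ov.png",np.hstack(out))
    o=get_obs(); print(o["tool_pos"],o["tcp_rot"],o["grip_width"],o["time"])
    for y,z in((150,80),(123,76),(-100,138),(-165,240)): print(y,T(p,(0,y,z)).round(1))
E
python3 fit.py
```

```text
[ 5.56782e+02  1.81640e+01 -4.18000e-01] -23.9
[('test_stand', 'side', [-0.6, 0.6]), ('test_stand', 'top', [0.2, 1.5]), ('nest', 'side', [-0.2, 0.9]), ('nest', 'top', [-1.5, -2.0]), ('rests', 'side', [0.3, 2.8]), ('rests', 'top', [-0.7, -1.2]), ('flip_hinge', 'side', [2.3, 0.9]), ('flip_hinge', 'top', [-0.8, 0.1])]
[165.04980938 498.39966424 240.73804526] [3.14149543e+00 5.15099975e-05 2.82178758e+00] 91.74758062827523 1.7
150 [617.6 155.3  80. ]
123 [606.7 130.6  76. ]
-100 [516.2 -73.2 138. ]
-165 [ 489.9 -132.7  240. ]
```

View pics/ov.png

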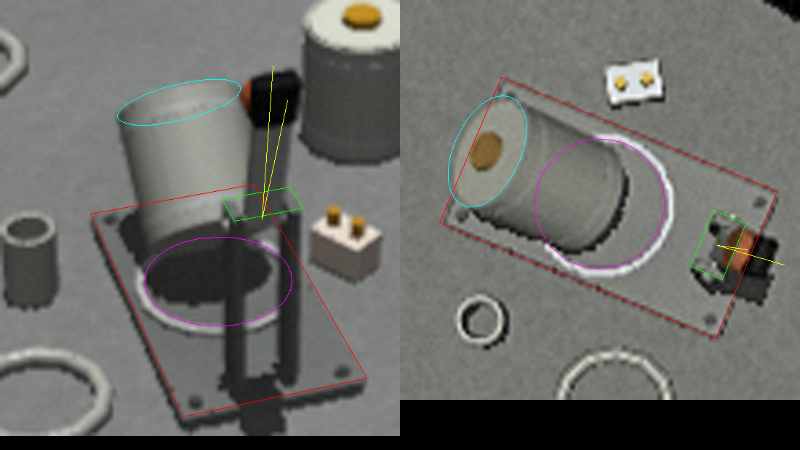

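The fit is good: the plate, rim and lid all line up. I'll swing over with the fingers shut, turning the closing axis onto the stand's x.

play_rows:
  hand: -1
  rows:
    - [[0.96, -0.67, 0], [0, 0, -1]]
    - [[0.96, -0.67, 0], [0, 0, -1]]
    - [[0.96, -0.67, 0], [0, 0, -1]]
    - [[0.96, -0.67, 0], [0, 0, -1]]
    - [[0.96, -0.67, 0], [0, 0, -1]]
    - [[0.96, -0.67, 0], [0, 0, -1]]
    - [[0.96, -0.67, 0], [0, 0, -1]]
    - [[0.96, -0.67, 0], [0, 0, -1]]
    - [[0.96, -0.67, 0], [0, 0, -1]]
    - [[0.96, -0.67, 0], [0, 0, -1]]
    - [[0.96, -0.67, 0], [0, 0, -1]]
    - [[0.96, -0.67, 0], [0, 0, -0.95]]

```text
time: 3.2
tool_pos: [511.6, 256.5, 240.8]
tcp_rot: [3.141, -0.0, 1.149]
contact_force: [-0.5, 0.5, -0.2]
grip_width: 0.4
finger_force: 0.0
```

play_rows:
  rows:
    - [[0.96, -0.67, 0], [-0.71, 0.32, 0]]
    - [[0.96, -0.67, 0], [-0.71, 0.32, 0]]
    - [[0.96, -0.67, 0], [-0.71, 0.32, 0]]
    - [[0.96, -0.67, 0], [-0.71, 0.32, 0]]
    - [[0, 0, 0], [0, 0, 0]]
    - [[0, 0, 0], [0, 0, 0]]

```text
time: 3.95
tool_pos: [625.4, 177.2, 240.5]
tcp_rot: [-3.138, 0.434, 1.154]
contact_force: [1.0, 0.4, 1.1]
grip_width: -0.0
finger_force: 0.0
```

```bash
cat > st.py <<'E'
from h import *
from scipy.spatial.transform import Rotation as Ro
p=np.array([556.8,18.2,-.418]); c,s=np.cos(p[2]),np.sin(p[2]); B=np.array([[c,s,0],[-s,c,0],[0,0,1]])
o=get_obs(); R=Ro.from_euler("xyz",o["tcp_rot"]).as_matrix()
print("t",round(o["time"],2),"stand",(B@(o["tool_pos"]-np.r_[p[:2],0])).round(1),"toolz",(B@R[:,2]).round(3),"tooly",(B@R[:,1]).round(3),"F",np.round(o["contact_force"],1),"grip",round(o["grip_width"],1),"j",np.round(o["joint_positions"],2))
E
python3 st.py
```

```text
t 3.95 stand [ -1.8 173.2 240.5] toolz [-0.003 -0.42  -0.907] tooly [ 1.     0.    -0.003] F [1.  0.4 1.1] grip -0.0 j [ 0.31  0.79  0.83 -0.33  1.81  0.69]
```

play_rows:
  rows:
    - [[0.05, -0.02, -0.9], [0, 0, 0]]
    - [[0, 0, -0.9], [0, 0, 0]]
    - [[0, 0, -0.9], [0, 0, 0]]
    - [[0, 0, -0.9], [0, 0, 0]]
    - [[0, 0, -0.9], [0, 0, 0]]
    - [[0, 0, -0.88], [0, 0, 0]]
    - [[-0.19, -0.43, 0], [0, 0, 0]]
    - [[-0.19, -0.43, 0], [0, 0, 0]]
    - [[0, 0, 0], [0, 0, 0]]

```text
time: 5.08
tool_pos: [615.5, 150.3, 81.4]
tcp_rot: [-3.141, 0.433, 1.153]
contact_force: [-0.3, 0.4, -0.1]
grip_width: 0.3
finger_force: 0.0
```

```bash
python3 st.py
python3 - <<'E'
from h import *
a=capture("side")["frame"][185:305,250:370,::-1];b=capture("top")["frame"][180:300,250:370,::-1]
cv2.imwrite("pics/c1.png",np.hstack([cv2.resize(x,(400,400),interpolation=cv2.INTER_CUBIC) for x in(a,b)]))
E
```

```text
t 5.08 stand [ -0.  144.6  81.4] toolz [-0.001 -0.42  -0.908] tooly [ 1.    -0.001 -0.001] F [-0.3  0.4 -0.1] grip 0.3 j [ 0.27  0.86  1.12 -0.33  1.46  0.78]
```

View pics/c1.png

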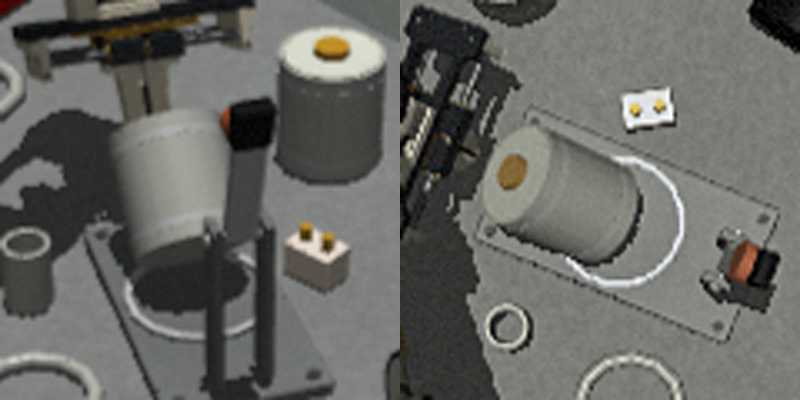

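The shut fingers stand behind the leaning lid edge, centred and clear of it. I'll push slowly to -y while rising with the rim.

play_rows:
  rows:
    - [[-0.07, -0.15, -0.04], [0, 0, 0]]
    - [[-0.07, -0.15, 0], [0, 0, 0]]
    - [[-0.055, -0.12, 0.07], [0, 0, 0]]
    - [[-0.055, -0.12, 0.09], [0, 0, 0]]
    - [[-0.055, -0.12, 0.09], [0, 0, 0]]
    - [[-0.055, -0.12, 0.09], [0, 0, 0]]
    - [[0, 0, 0], [0, 0, 0]]

```text
time: 6.05
tool_pos: [605.2, 126.7, 88.7]
tcp_rot: [-3.139, 0.435, 1.153]
contact_force: [-0.4, -0.5, 0.2]
grip_width: 0.2
finger_force: 0.0
```

```bash
python3 st.py
python3 - <<'E'
from h import *
a=capture("side")["frame"][185:305,250:370,::-1];b=capture("top")["frame"][180:300,250:370,::-1]
cv2.imwrite("pics/c2.png",np.hstack([cv2.resize(x,(400,400),interpolation=cv2.INTER_CUBIC) for x in(a,b)]))
E
```

```text
t 6.05 stand [  0.2 118.8  88.7] toolz [-0.002 -0.421 -0.907] tooly [ 1.    -0.    -0.002] F [-0.4 -0.5  0.2] grip 0.2 j [ 0.25  0.83  1.18 -0.34  1.43  0.76]
```

View pics/c2.png

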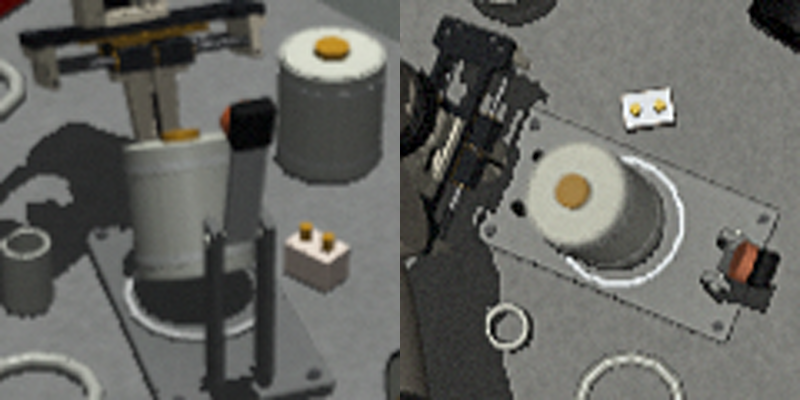

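The canister tips upright and has left the fingers. I'll back off, rise, straighten the tool and check the canister.

play_rows:
  rows:
    - [[0.27, 0.61, 0], [0, 0, 0]]
    - [[0, 0, 0.93], [0, 0, 0]]
    - [[0, 0, 0.93], [0, 0, 0]]
    - [[0, 0, 0.93], [0, 0, 0]]
    - [[0, 0, 0.93], [0, 0, 0]]
    - [[0, 0, 0.93], [0.71, -0.32, 0]]
    - [[0, 0, 0.93], [0.71, -0.32, 0]]
    - [[0, 0, 0.93], [0.71, -0.32, 0]]
    - [[0, 0, 0.93], [0.71, -0.32, 0]]
    - [[0, 0, 0], [0, 0, 0]]

```text
time: 7.4
tool_pos: [613.7, 144.1, 314.7]
tcp_rot: [3.136, -0.003, 1.151]
contact_force: [0.6, 0.2, -0.3]
grip_width: -0.2
finger_force: 0.0
```

```bash
python3 st.py
python3 - <<'E'
from h import *
C={n:capture(n) for n in("side","top")}
M={n:P(c) for n,c in C.items()}
p=np.array([556.8,18.2,-.418]); c,s=np.cos(p[2]),np.sin(p[2]); B=np.array([[c,s,0],[-s,c,0],[0,0,1]])
for q,X in {"button_top":(0,0,120),"canister":(0,0,12),"flip_end":(0,-130,262),"flip_pad":(0,-110,240)}.items():
    W=B.T@np.array(X,float)+np.r_[p[:2],0]; a={}
    for n in M:
        r=[x["at"] for x in pinpoint(q,n) if np.linalg.norm(np.array(x["at"])[::-1]-proj(M[n],W))<15]
        print(q,n,proj(M[n],W)[::-1].round(1),np.round(r,1).tolist()); 
        if r:a[n]=r[0]
    if len(a)==2: print("  stand",(B@(tri(M["side"],a["side"],M["top"],a["top"])-np.r_[p[:2],0])).round(1))
a=C["side"]["frame"][185:305,250:370,::-1];b=C["top"]["frame"][180:300,250:370,::-1]
cv2.imwrite("pics/c3.png",np.hstack([cv2.resize(x,(400,400),interpolation=cv2.INTER_CUBIC) for x in(a,b)]))
E
```

```text
t 7.4 stand [  0.9 138.2 314.7] toolz [ 0.005  0.003 -1.   ] tooly [ 1.    -0.002  0.005] F [ 0.6  0.2 -0.3] grip -0.2 j [ 0.11  0.5   1.07 -0.    1.56  0.53]
button_top side [238.7 309.2] [[233.6, 308.0]]
button_top top [243.5 313.7] [[246.2, 313.8]]
  stand [ -6.1  -4.5 139.3]
canister side [273.1 309.6] [[271.9, 311.1]]
canister top [245.6 314.5] [[246.7, 316.9]]
  stand [ 0.3 -8.6 22.1]
flip_end side [216.2 326.1] [[216.9, 323.5]]
flip_end top [259.8 359.1] [[256.2, 362.5]]
  stand [   3.7 -132.1  261.8]
flip_pad side [220.2 323.2] [[218.2, 323.6]]
flip_pad top [257.1 351.6] [[257.2, 350.6]]
  stand [   0.  -108.1  244. ]
```

View pics/c3.png

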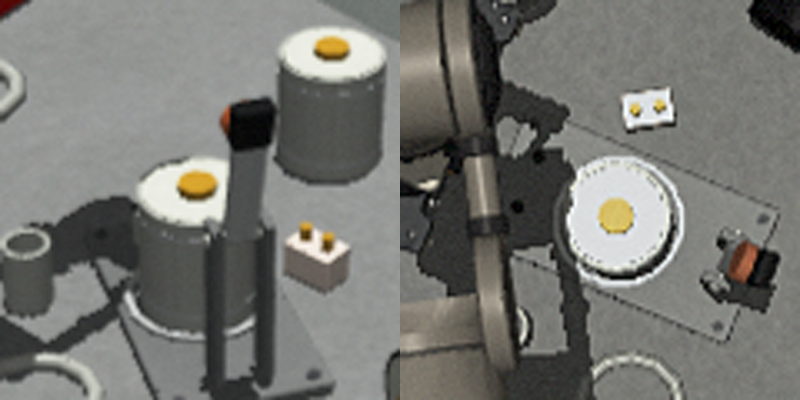

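The canister stands upright in the nest. I'll cross high over the arm to behind its back.

play_rows:
  rows:
    - [[-0.43, -0.95, 0], [0, 0, 0]]
    - [[-0.43, -0.95, 0], [0, 0, 0]]
    - [[-0.43, -0.95, 0], [0, 0, 0]]
    - [[-0.43, -0.95, 0], [0, 0, 0]]
    - [[-0.43, -0.95, 0], [0, 0, 0]]
    - [[-0.43, -0.95, 0], [0, 0, 0]]
    - [[-0.43, -0.95, 0], [0, 0, 0]]
    - [[-0.43, -0.95, 0], [0, 0, 0]]
    - [[-0.43, -0.95, 0], [0, 0, 0]]
    - [[-0.43, -0.95, 0], [0, 0, 0]]
    - [[-0.1, -0.22, 0], [0, 0, 0]]
    - [[0, 0, 0], [0, 0, 0]]

```text
time: 9.4
tool_pos: [481.3, -146.2, 311.6]
tcp_rot: [3.141, -0.0, 1.153]
contact_force: [0.6, -0.0, 0.5]
grip_width: 0.1
finger_force: 0.0
```

```bash
python3 st.py
python3 - <<'E'
from h import *
a=capture("side")["frame"][185:305,250:370,::-1];b=capture("top")["frame"][180:300,250:370,::-1]
cv2.imwrite("pics/c4.png",np.hstack([cv2.resize(x,(400,400),interpolation=cv2.INTER_CUBIC) for x in(a,b)]))
E
```

```text
t 9.4 stand [  -2.2 -180.9  311.6] toolz [ 0.  0. -1.] tooly [ 1. -0.  0.] F [ 0.6 -0.   0.5] grip 0.1 j [-0.45  0.25  1.45  0.    1.44 -0.03]
```

View pics/c4.png

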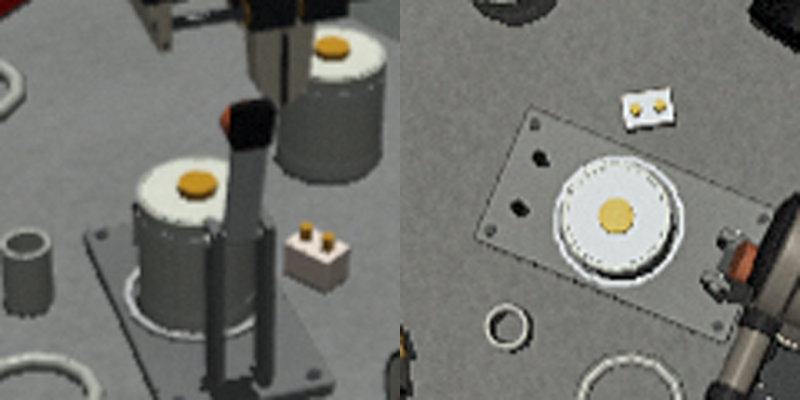

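play_rows:
  rows:
    - [[0.07, -0.03, -0.81], [0, 0, 0]]
    - [[0, 0, -0.81], [0, 0, 0]]
    - [[0, 0, -0.81], [0, 0, 0]]
    - [[0.135, 0.305, 0], [0, 0, 0]]
    - [[0.135, 0.305, 0], [0, 0, 0]]
    - [[0.135, 0.305, 0], [0, 0, 0]]
    - [[0.135, 0.305, 0], [0, 0, 0]]
    - [[0.135, 0.305, 0], [0, 0, 0]]
    - [[0.135, 0.305, 0], [0, 0, 0]]
    - [[0.135, 0.305, 0], [0, 0, 0]]
    - [[0.135, 0.305, 0], [0, 0, 0]]

```text
time: 10.88
tool_pos: [515.9, -73.4, 238.5]
tcp_rot: [-3.141, 0.0, 1.153]
contact_force: [0.3, -0.8, -0.4]
grip_width: 0.5
finger_force: 0.3
```

```bash
python3 st.py
python3 - <<'E'
from h import *
a=capture("side")["frame"][185:305,250:370,::-1];b=capture("top")["frame"][180:300,250:370,::-1]
cv2.imwrite("pics/c5.png",np.hstack([cv2.resize(x,(400,400),interpolation=cv2.INTER_CUBIC) for x in(a,b)]))
E
```

```text
t 10.88 stand [-2.000e-01 -1.003e+02  2.385e+02] toolz [-0. -0. -1.] tooly [ 1.  0. -0.] F [ 0.3 -0.8 -0.4] grip 0.5 j [-0.29  0.34  1.54 -0.    1.27  0.13]
```

View pics/c5.png

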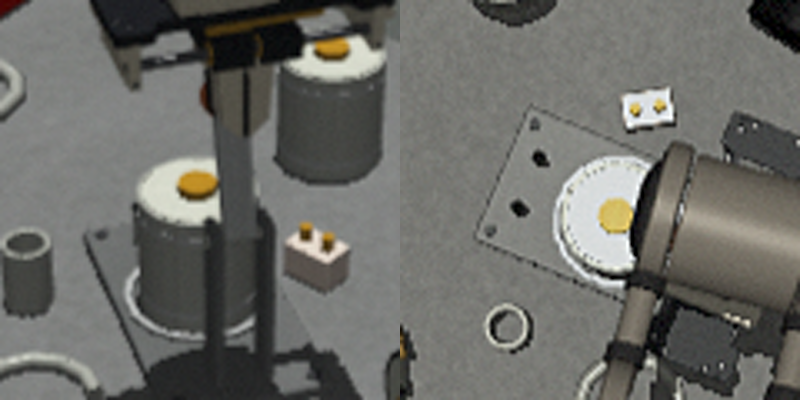

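The fingertips are carrying the arm past upright. I'll push on until it sinks by itself, then back off and rise.

play_rows:
  rows:
    - [[0.135, 0.305, 0], [0, 0, 0]]
    - [[0.135, 0.305, 0], [0, 0, 0]]
    - [[0.1, 0.23, 0], [0, 0, 0]]
    - [[0.1, 0.23, 0], [0, 0, 0]]
    - [[0.08, 0.18, 0], [0, 0, 0]]
    - [[0.08, 0.18, 0], [0, 0, 0]]
    - [[0.08, 0.18, 0], [0, 0, 0]]
    - [[0, 0, 0], [0, 0, 0]]
    - [[0, 0, 0], [0, 0, 0]]

```text
time: 12.1
tool_pos: [537.0, -25.8, 238.6]
tcp_rot: [3.142, 0.0, 1.153]
contact_force: [-0.9, -0.0, -0.7]
grip_width: 0.5
finger_force: 0.0
```

play_rows:
  rows:
    - [[-0.27, -0.61, 0.2], [0, 0, 0]]
    - [[-0.27, -0.61, 0.9], [0, 0, 0]]
    - [[-0.4, -0.9, 0.9], [0, 0, 0]]
    - [[-0.4, -0.9, 0.5], [0, 0, 0]]
    - [[-0.4, -0.9, 0], [0, 0, 0]]
    - [[-0.4, -0.9, 0], [0, 0, 0]]
    - [[-0.4, -0.9, 0], [0, 0, 0]]
    - [[-0.4, -0.9, 0], [0, 0, 0]]
    - [[0, 0, 0], [0, 0, 0]]
    - [[0, 0, 0], [0, 0, 0]]
    - [[0, 0, 0], [0, 0, 0]]
    - [[0, 0, 0], [0, 0, 0]]

```text
time: 13.6
tool_pos: [449.1, -223.7, 313.7]
tcp_rot: [3.141, 0.0, 1.154]
contact_force: [-0.0, 0.1, 0.4]
grip_width: 0.7
finger_force: 0.0
```

```bash
python3 st.py
python3 - <<'E'
from h import *
C={n:capture(n) for n in("side","top")}; M={n:P(c) for n,c in C.items()}
p=np.array([556.8,18.2,-.418]); c,s=np.cos(p[2]),np.sin(p[2]); B=np.array([[c,s,0],[-s,c,0],[0,0,1]])
X=B.T@np.array([0,28,138.])+np.r_[p[:2],0]
for n in M: print(n,"closed end at",proj(M[n],X)[::-1].round(1),[(np.round(x["at"],1).tolist(),round(x["p"],2)) for x in pinpoint("flip_end",n)[:2]])
a=C["side"]["frame"][185:305,250:370,::-1];b=C["top"]["frame"][180:300,250:370,::-1]
cv2.imwrite("pics/c6.png",np.hstack([cv2.resize(x,(400,400),interpolation=cv2.INTER_CUBIC) for x in(a,b)]))
E
```

```text
t 13.6 stand [-3.000e-01 -2.648e+02  3.137e+02] toolz [ 0. -0. -1.] tooly [1.    0.002 0.   ] F [-0.   0.1  0.4] grip 0.7 j [-0.62  0.25  1.45  0.    1.44 -0.2 ]
side closed end at [226.9 305.8] [([227.3, 306.2], 0.79)]
top closed end at [239.3 304.2] [([236.8, 304.8], 0.55), ([249.3, 315.7], 0.2)]
```

View pics/c6.png

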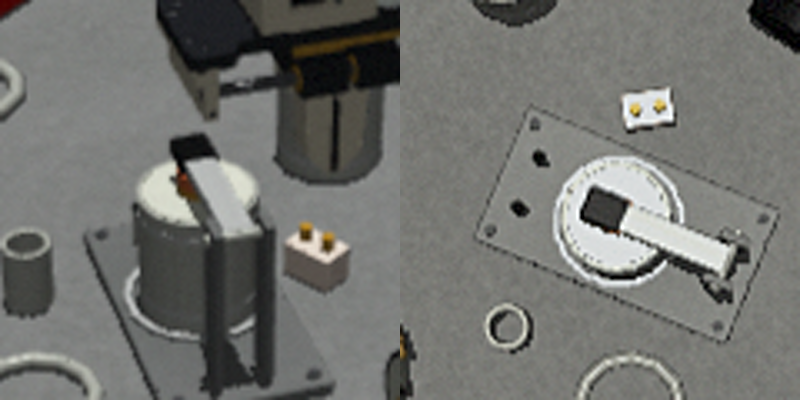

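The arm lies over on the button, with its end within 1 px of the closed place in the side view. I'll wait 1.5 s, check again and hand in.

play_rows:
  rows:
    - [[0, 0, 0], [0, 0, 0]]
    - [[0, 0, 0], [0, 0, 0]]
    - [[0, 0, 0], [0, 0, 0]]
    - [[0, 0, 0], [0, 0, 0]]
    - [[0, 0, 0], [0, 0, 0]]
    - [[0, 0, 0], [0, 0, 0]]
    - [[0, 0, 0], [0, 0, 0]]
    - [[0, 0, 0], [0, 0, 0]]
    - [[0, 0, 0], [0, 0, 0]]
    - [[0, 0, 0], [0, 0, 0]]
    - [[0, 0, 0], [0, 0, 0]]
    - [[0, 0, 0], [0, 0, 0]]

```text
time: 15.3
tool_pos: [448.8, -224.3, 313.6]
tcp_rot: [3.142, 0.0, 1.153]
contact_force: [-0.4, -0.4, 0.2]
grip_width: 0.2
finger_force: 0.0
```

Run:
```python
from h import *
old=cv2.imread("pics/c6.png")
C={n:capture(n) for n in("side","top")}
for n in C: print(n,[(np.round(x["at"],1).tolist(),round(x["p"],2)) for x in pinpoint("flip_end",n)[:1]])
a=C["side"]["frame"][185:305,250:370,::-1];b=C["top"]["frame"][180:300,250:370,::-1]
im=np.hstack([cv2.resize(x,(400,400),interpolation=cv2.INTER_CUBIC) for x in(a,b)])
cv2.imwrite("pics/c7.png",im); d=cv2.absdiff(im,old).max(2); print("changed px",(d[:,:]>40).sum())
```

```text
side [([229.9, 304.3], 0.92)]
top [([240.5, 308.1], 0.74)]
changed px 1
```

View pics/c7.png

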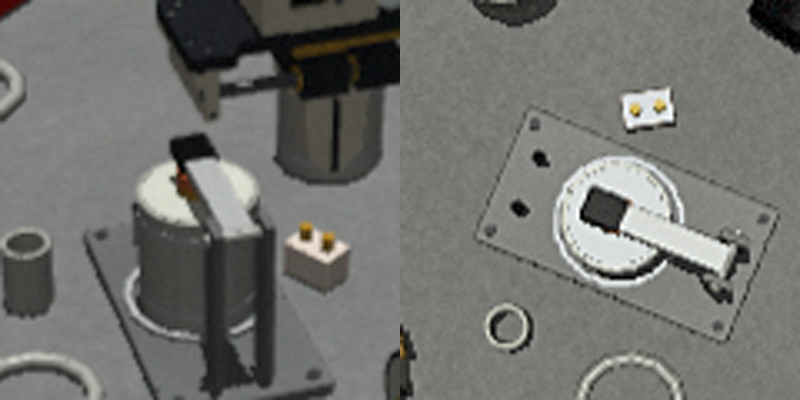

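The scene is at rest (1 pixel changed in 1.7 s): canister upright, pad on the button, bystanders in view unmoved, robot clear.

```bash
python3 -c "
from plant import bot; print(bot.close_job())"
```

```text
the job is handed in; nothing more can be done
None
```

I pushed the canister upright in its nest, then pushed the contact arm shut so its copper pad rests on the brass button. I handed the job in at about 15 s, with the robot clear and everything at rest in the last pictures; no verdict was returned.

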